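# Open the tool box against its stop and put the cutter away

### The job

Open the half-open lid of the tool box all the way: swing it back until it bears firmly on the rubber stop behind it, but gently, without slamming or forcing it. Then put the middle-sized of the three tin cutters flat in the wooden tray in the front of the open box and leave the lid resting on its stop. Do not disturb the other cutters, the dough ball or the dye cup.

Things in the scene. Friction and masses are not known exactly. Their poses are not given: they have to be found in the camera images.
- tool_box: Open blue plastic box fixed to the table, 105 (x) x 185 (y) x 36 mm high, walls 2 mm, with a hinged clear lid. Origin: centre of its underside, on the table; +x to the hinge side, away from the robot; z up. A 2 mm rib, 26 mm high, along y at x = +19 mm leaves a wide front compartment (x -49 to +18, y -90 to +90 mm) and a narrow one behind.
- box_floor (a point): Middle of the upper face of the shallow light-wood tray that lies in the box's wide front compartment: a level floor, 12 mm above the table, 66 (x) x 179 (y) mm, 24 mm below the box's rim. Axes as the box.
- lid_hinge (a point): Middle of the hinge line, on the far rim of the box, 37 mm above the table, 55 mm behind the box's origin; the line runs along the box's y. Axes as the box.
- tool_box_lid (a joint): Lid angle in rad: 0 shut, 1.57 upright, more leaning back. Starts half open, 0.75 to 1.15. Stiff hinge (about 0.25 N m dry friction): the lid stays where it is left. The rubber stop ends its travel at 1.65 to 2.0 rad; where depends on how far the stop screw is turned out, differs each time, is not reported and is felt as a push rising beyond the hinge friction while the angle stops growing.
- lid_edge (a point): Middle of the lid's free edge, 107 mm from the hinge line (a lip 5 mm deep, 30 mm wide stands out beyond it). The lid is 3.4 mm thick, 186 mm wide, 0.12 kg. A finger pointing down and moved toward the hinge side pushes the edge, and later the inner face, back.
- stop_bracket: Dark steel bracket fixed behind the box, 36 mm wide, 114 mm high. A level screw in it, 99 mm above the table, has a 13 mm rubber tip that meets the middle of the lid's back 62 mm above the hinge line. Hard rubber, yields under 1 mm; reached at over 2 N on the rubber, forced at over 14 N. Origin and axes are those of the box, so they do not tell where the rubber is.
- cutter_mid: The middle-sized tin cutter, a wavy petal-shaped ring, 36 (x) x 40 (y) x 23 mm high, 12 g, loose on the table (treat it as solid: grip it across the outside). Origin: centre of its underside, z up.
- cutter_big: The largest tin cutter, six-sided, 58 x 56 x 23 mm, loose bystander. Origin: centre of its underside.
- cutter_small: The smallest tin cutter, petal-shaped, 30 x 30 x 23 mm, loose bystander. Origin: centre of its underside.
- dough_ball: Ball of pink dough, 51 x 54 x 38 mm, loose bystander. Origin: centre of its underside.
- dye_cup: Small white cup of dye, 62 mm across, 32 mm high, loose bystander. Origin: centre of its underside.
Mind the look-alikes: they are no part of the job. There is more than one size of the cutter_mid; the job needs the smaller.

How it is judged (in metres and radians):
On the way, in this order (a step that is already met when the one before it is completed fails the run):
1. the lid is pressed on the rubber stop with more than 2 N (contact force between tool_box_lid and stop_bracket above 2 N and value of joint tool_box_lid above 1.6 rad), for 0.1 s.
2. the middle-sized cutter stands in the wooden tray in the box (x of cutter_mid in the frame of tool_box between -0.049 and 0.018 m and y of cutter_mid in the frame of tool_box between -0.09 and 0.09 m and height (world z) of cutter_mid below 0.018 m), for 0.1 s.
At the end, for the whole second after the job is handed in: The lid still bears on the rubber stop (more than 0.3 N between them), and the middle-sized cutter rests flat (within 0.25 rad, its origin under 18 mm above the table) in the box's front compartment, released and at rest (all of step 2 and contact force between tool_box_lid and stop_bracket above 0.3 N and angle between cutter_mid's own z axis and vertical below 0.25 rad and linear speed of cutter_mid below 0.02 m/s); the robot touches nothing.
It fails at once if the lid is forced or slammed against the stop (more than 14 N) (contact force between tool_box_lid and stop_bracket above 14 N).
It fails at once if the big cutter is moved by more than 25 mm (distance of cutter_big from where it was at the start of the episode above 0.025 m).
It fails at once if the small cutter is moved by more than 25 mm (distance of cutter_small from where it was at the start of the episode above 0.025 m).
It fails at once if the dough ball is moved by more than 25 mm (distance of dough_ball from where it was at the start of the episode above 0.025 m).
It fails at once if the dye cup is moved by more than 25 mm (distance of dye_cup from where it was at the start of the episode above 0.025 m).
It also fails if it takes over 61 s, if anything falls off the work surface, if the arm or the gripper's body presses on something with over 40 N, if the wrist force passes 120 N, or if a joint passes its speed limit or range.

### The arm

A 6-joint arm with a two-finger parallel gripper is mounted at the origin on the work surface; the furniture and walls round the work are solid. World frame = base frame: x ahead of the robot, y to its left, z up, the work surface at z = 0. Lengths are in mm, angles in degrees, forces in N, time in s.
With the tool pointing down it reaches from about 350 to 725 mm from the base axis. Payload 6 kg.
Tool frame: the origin (TCP) lies on the front face of the gripper's body, between the roots of the fingers; the fingertips stand 73 mm ahead of it and the grasp point (between the pads) lies 54 mm ahead of it; z points along the fingers, y is the line along which they close (so a half turn about z gives the same grasp; the last joint's range is limited). The gripper opens to 85 mm and grips with 20 to 120 N. Pads are 22 mm wide; open, the fingers measure 114 mm over their backs; the gripper's body (76 mm by 85 mm) begins 54 mm behind the grasp point. The pads swing forward as they close: fully open they stand 13 mm farther back than shut.
Start: joints at [-56.454, 2.303, 4.859, 0, -92.561, -19.12], TCP at [149.503, -581.06, 303.861] pointing down, gripper open.
Joint ranges: [-146.85, 146.85], [-73.84, 115.35], [-62.03, 85.46], [-188.31, 113.3], [-161.28, -10.13], [-171.36, 171.36]. Speed limits (degrees/s): [147.25, 147.25, 172.46, 180, 180, 180].

### API

Orientations are given as [roll, pitch, yaw] about the fixed x, y, z axes, in that order (R = Rz(yaw) Ry(pitch) Rx(roll)).
In Python, from cell import bot, cams, job_done gives the robot as it stands.
- The arm moves only by the tool carry_out, never from a script. Its argument "increments" is a list that holds one entry, the list of rows, each a list of 5 numbers: the finger opening in mm, from 0 to 85.4, then the shift along the world's x, y, z in mm, then the turn about the world's z in rad. A call has 1 to 8 rows; each row is the pose to reach, as a shift and turn from the pose commanded when the call began; what a row does not reach only later rows make up. A row lasts 1/10 s, in which the tool goes at most 50 mm and 8.59 degrees, less where a joint would pass 70% of its speed; a pose out of reach is approached as far as the arm can. A call with a gripper value outside its range is refused whole. The fingers move at their own pace and stop on an object; "force" is the grip in N (left out, the last holds). Time passes only in rows, so rows that repeat a pose let the fingers close. It gives the time, the measured TCP pose, the force, the opening and the grip force at its end, in the units of the state.
- bot.get_state(): the state, without advancing time (a new reading comes with each control period).
- cams.capture(name): name is "side" or "top"; returns a dict with "color" (420x560x3 uint8, red, green, blue), "vfov" (degrees; the focal length in pixels is half the picture's height over the tangent of half this angle, whatever the lens; pixels are square), "cx", "cy" (the principal point, pixels), "R" (3x3) and "t" (3): a world point X has camera coordinates R X + t. Camera axes: x right, y down, z forward; pixel columns grow to the right and rows downward; lengths in mm; the calibration is good to about 2 mm. A picture is of the moment at which its call begins. There is no depth.
- job_done(): hands the job in; it is judged then, once.
Trained networks look in a picture, given as the dict that the camera call returned (one of the last four; its "shot" number tells which), for a name from the list of things; names that differ only in an ending like _2 or _b are one class to them, and where a whole thing is asked for, a point or a joint stands for the part that bears it (a point fixed in the world has none). Each returns a list of dicts, best first, with "score" (0 to 1); they miss things now and then, are a little off and sometimes report something else, mostly with a low value. They report only what shows in the picture. A call takes as long as a camera call. They do not tell look-alikes from the thing itself.
- cams.find_in(picture, name): "centre" ([column, row] as shares, 0 to 1, of the picture: columns of its width, rows of its height, amid what is visible of it).
- cams.silhouettes(picture, name): "pixels" (420x560 bool, what is visible of it) and "centre" ([column, row] as shares, 0 to 1, of the picture: columns of its width, rows of its height, amid what is visible of it).
The state is a dict: "time": time; "joint_positions": joint angles; "qd": joint speeds; "joint_efforts": joint torques, N m; "tcp_pos": TCP position; "tool_rot": TCP orientation; "contact_force": force on the tool from outside, world axes, zero at the start; "moment": the same for the moment, N m; "width": finger opening in mm; "grasp_force": force on a finger pad.
Only numpy, scipy, OpenCV 4.12 (cv2) and the standard library are available. Lean on these libraries where they do the work, as an engineer would, in place of code of your own. Each camera call takes 0.05 s, during which the arm holds its last target. There are 200 camera calls.

## Working session

There is one attempt and no reset: what is moved stays moved. The work goes in short steps, Python scripts to look and compute and a tool call to move; the robot and the scene stay as the last step left them, time stands still between calls to the robot, and variables do not carry over. Pictures are saved under pics/ and viewed, at most 10 in all, crops included, and the job is handed in when it is done.

Besides the shell and the picture viewer there is one more tool, called after "Call:" by a JSON object that holds its "fn" and its "kwargs", one argument or row to a line. carry_out: Moves the arm, as the interface text tells. Its arguments: {"type":"object","properties":{"increments":{"type":"array","items":{"type":"array","items":{"type":"array","items":{"type":"number"}}}},"force":{"type":"number"}},"required":["increments"]}

```bash
mkdir -p pics; cat > h.py <<'E'
import numpy as np, cv2
from cell import bot, cams, job_done
def K(p):
    f=p["color"].shape[0]/2/np.tan(np.radians(p["vfov"])/2); return f,p["cx"],p["cy"]
def ray(p,uv):
    f,cx,cy=K(p); R=np.array(p["R"]);t=np.array(p["t"])
    d=R.T@np.array([(uv[0]-cx)/f,(uv[1]-cy)/f,1]); return -R.T@t,d
def at_z(p,uv,z):
    o,d=ray(p,uv); return o+d*(z-o[2])/d[2]
def proj(p,X):
    f,cx,cy=K(p); c=np.array(p["R"])@np.array(X,float)+np.array(p["t"]); return np.array([f*c[0]/c[2]+cx,f*c[1]/c[2]+cy])
def save(p,n): cv2.imwrite("pics/"+n,p["color"][:,:,::-1])
E
python3 - <<'E'
from h import *
np.set_printoptions(precision=1,suppress=True)
for c in("top","side"):
    p=cams.capture(c); save(p,c+"1.png"); print(c,K(p),ray(p,(280,210)))
    for n in("tool_box","tool_box_lid","stop_bracket","cutter_mid","cutter_big","cutter_small","dough_ball","dye_cup"):
        for d in cams.silhouettes(p,n):
            m=d["pixels"];ys,xs=np.nonzero(m)
            print(n,round(d["score"],2),np.array(d["centre"])*[560,420],m.sum(),(xs.min(),xs.max(),ys.min(),ys.max()), at_z(p,np.array(d["centre"])*[560,420],20))
print(bot.get_state())
E
```

```text
top (np.float64(409.9008642231624), 276.75015413305545, 212.55846696157323) (array([ 373.8, -113.1,  912.5]), array([ 0.1, -0. , -1. ]))
tool_box 0.66 [195.8 186.9] 5445 (np.int64(144), np.int64(246), np.int64(117), np.int64(226)) [534.2  71.1  20. ]
tool_box_lid 0.57 [192.7 177.3] 1326 (np.int64(144), np.int64(235), np.int64(161), np.int64(193)) [555.8  78.3  20. ]
stop_bracket 0.57 [190.9 146.7] 920 (np.int64(174), np.int64(205), np.int64(117), np.int64(169)) [625.4  83.6  20. ]
cutter_mid 0.67 [284.1 141.2] 194 (np.int64(268), np.int64(292), np.int64(137), np.int64(164)) [ 636.5 -124.8   20. ]
cutter_mid 0.6 [320.8 151.9] 54 (np.int64(316), np.int64(330), np.int64(147), np.int64(154)) [ 611.4 -206.5   20. ]
cutter_big 0.57 [336.9 241.6] 4 (np.int64(336), np.int64(336), np.int64(235), np.int64(238)) [ 411.8 -237.9   20. ]
dough_ball 0.69 [377.5 193.3] 100 (np.int64(369), np.int64(383), np.int64(191), np.int64(204)) [ 517.4 -329.4   20. ]
dough_ball 0.65 [389.4 268.6] 481 (np.int64(376), np.int64(400), np.int64(256), np.int64(280)) [ 353.1 -349.7   20. ]
dye_cup 0.71 [157.5 273.5] 6
[... 1568 characters left out ...]
np.int64(291), np.int64(312)) [ 503.1 -332.5   20. ]
dough_ball 0.64 [224.9 314.6] 840 (np.int64(210), np.int64(245), np.int64(302), np.int64(332)) [ 351.2 -347.6   20. ]
dye_cup 0.87 [209.5 174. ] 367 (np.int64(201), np.int64(225), np.int64(166), np.int64(185)) [344.6 157.9  20. ]
{'time': 0.9, 'joint_positions': array([-56.5,   2.3,   4.9,  -0. , -92.6, -19.1]), 'qd': array([ 0.1,  0. , -0. , -0.1, -0. ,  0. ]), 'joint_efforts': array([ -0. , -36.8,  34.7,   6.9,  -0. ,   0. ]), 'tcp_pos': array([ 149.5, -581. ,  303.8]), 'tool_rot': array([ 180. ,    0. , -165.6]), 'contact_force': array([ 0.5, -0.4, -0.1]), 'moment': array([ 0., -0., -0.]), 'grasp_force': 0.0, 'width': 85.13279139978287}
```

View pics/top1.png

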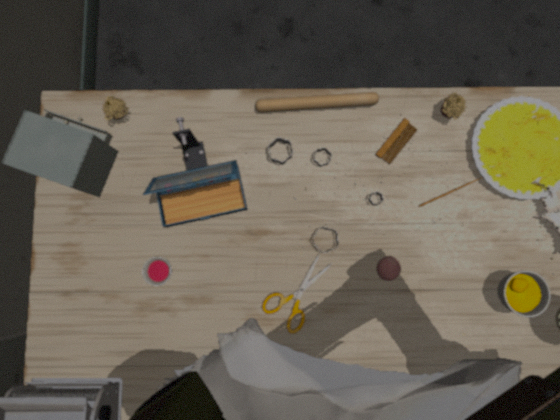

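View pics/side1.png

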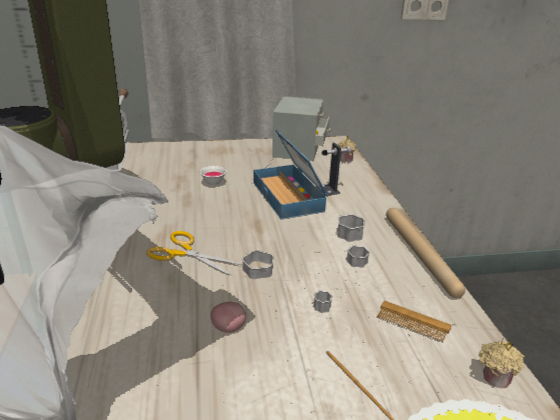

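The top view shows the box at about (200,190), yawed, with the dark bracket at (192,148). There are four rings: a larger look-alike at (279,151), the mid cutter at (321,157), the small one at (375,199) and the big six-sided one at (324,239). Next I zoom in.

```bash
python3 - <<'E'
import cv2,numpy as np
a=cv2.imread("pics/top1.png");b=cv2.imread("pics/side1.png")
def z(im,x,y,w,h,s):return cv2.resize(im[y:y+h,x:x+w],None,fx=s,fy=s,interpolation=cv2.INTER_CUBIC)
A=z(a,138,110,115,120,4);B=z(a,300,137,45,40,6);C=z(b,330,235,45,40,6)
o=np.zeros((600,800,3),np.uint8);o[:480,:460]=A;o[:240,470:740]=B;o[250:490,470:740]=C
o=cv2.convertScaleAbs(o,alpha=1.5,beta=20)
cv2.imwrite("pics/zoom.png",o)
E
```

```text
(no output)
```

View pics/zoom.png

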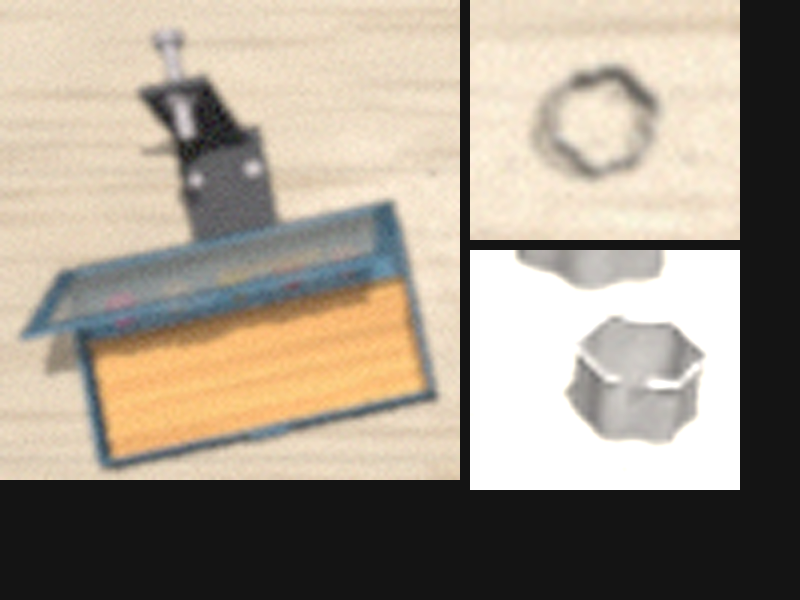

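```bash
python3 - <<'E'
from h import *
np.set_printoptions(precision=1,suppress=True)
t=cams.capture("top");s=cams.capture("side")
zc=lambda x,y:(138+x/4,110+y/4)
L=at_z(t,zc(105,467),36);Rr=at_z(t,zc(436,395),36);H=at_z(t,zc(392,203),37)
print("front L,R",L,Rr,np.linalg.norm(L-Rr))
e=(L-Rr)[:2]/np.linalg.norm((L-Rr)[:2]); yaw=np.arctan2(-e[0],e[1]);print("yaw",np.degrees(yaw))
ex=np.array([np.cos(yaw),np.sin(yaw)]);ey=np.array([-np.sin(yaw),np.cos(yaw)])
O=(L+Rr)[:2]/2+52.5*ex;print("origin",O,"hinge R",H,(H[:2]-O)@ex,(H[:2]-O)@ey)
def box(x,y,z):return np.r_[O+x*ex+y*ey,z]
for th in np.arange(.75,1.16,.1):
    print(th,[proj(t,box(55-107*np.cos(th),y,37+107*np.sin(th))) for y in(93,-93)],[proj(s,box(55-107*np.cos(th),y,37+107*np.sin(th))) for y in(93,-93)])
def tri(u,v):
    o1,d1=ray(t,u);o2,d2=ray(s,v);A=np.c_[d1,-d2];k=np.linalg.lstsq(A,o2-o1,rcond=None)[0]
    return o1+k[0]*d1,o2+k[1]*d2
print("cut",tri((321.3,157.3),(357.7,256.7)))
print("cut rim side",[at_z(s,(330+(x-470)/6,235+(y-250)/6),23) for x,y in((578,345),(612,320),(672,325),(703,355),(650,385),(615,380))])
print("cut top",at_z(t,(321.3,157.3),12))
for n in("dough_ball","cutter_big","cutter_small"):print(n)
print("side box corners",proj(s,box(-52.5,-92.5,36)),proj(s,box(-52.5,92.5,36)),proj(s,box(52.5,-92.5,36)))
print("lookalike big ring",at_z(t,(279,151),12))
E
```

```text
front L,R [444.9 134.1  36. ] [482.8 -43.6  36. ] 181.69828221417762
yaw 12.034050098691548
origin [515.2  56.2] hinge R [588.4 -19.3  37. ] 55.84232724307171 -89.1318587954074
0.75 [array([150. , 209.6]), array([242.1, 189.7])] [array([263.5, 139.6]), array([294.1, 171.6])]
0.85 [array([148.1, 205.4]), array([241. , 185.3])] [array([266.7, 136.3]), array([297.8, 167.7])]
0.95 [array([146.3, 200.7]), array([239.8, 180.5])] [array([270.1, 133.2]), array([301.8, 164.2])]
1.0499999999999998 [array([144.5, 195.8]), array([238.5, 175.5])] [array([273.8, 130.4]), array([306. , 161.1])]
1.15 [array([142.8, 190.7]), array([237.3, 170.3])] [array([277.6, 128.1]), array([310.4, 158.3])]
cut (array([ 601.7, -208.4,    9.8]), array([ 604.6, -209. ,   10.5]))
cut rim side [array([ 585.6, -205.8,   23. ]), array([ 600.1, -193.6,   23. ]), array([ 618. , -198.5,   23. ]), array([ 622.4, -215.5,   23. ]), array([ 601.3, -229.1,   23. ]), array([ 591.5, -225.3,   23. ])]
cut top [ 601.2 -208.2   12. ]
dough_ball
cutter_big
cutter_small
side box corners [279.5 205.6] [251.7 170.1] [325.  198.3]
lookalike big ring [ 616.3 -113.3   12. ]
```

The clues agree: the box is at (515,56) with yaw 12°, the lid is at about 1.08 rad, and the mid cutter is at (602,-208). I close the fingers and move in front of the lid edge.

Call:
{"fn": "carry_out", "kwargs": {
  "increments": [
    [[0, 326, 629, 0, 0], [0, 326, 629, 0, 0], [0, 326, 629, 0, 0], [0, 326, 629, 0, 0], [0, 326, 629, 0, 0], [0, 326, 629, 0, 0], [0, 326, 629, 0, 0], [0, 326, 629, 0, 0]]
  ],
  "force": 30
}}

```text
time: 1.8
tcp_pos: [333.8, -224.1, 304.3]
tool_rot: [-180.0, 0.1, -165.6]
contact_force: [1.4, 0.5, 0.3]
width: -0.2
grasp_force: 0.0
```

Call:
{"fn": "carry_out", "kwargs": {
  "increments": [
    [[0, 142, 272, 0, -0.04], [0, 142, 272, 0, -0.04], [0, 142, 272, 0, -0.04], [0, 142, 272, 0, -0.04], [0, 142, 272, 0, -0.04], [0, 142, 272, 0, -0.04], [0, 142, 272, 0, -0.04], [0, 142, 272, 0, -0.04]]
  ]
}}

```text
time: 2.6
tcp_pos: [475.8, 47.3, 303.2]
tool_rot: [-180.0, -0.1, -167.7]
contact_force: [0.5, -0.5, -0.4]
width: 0.2
grasp_force: 0.0
```

Call:
{"fn": "carry_out", "kwargs": {
  "increments": [
    [[0, 0, 0, -50, 0], [0, 0, 0, -100, 0], [0, 0, 0, -119, 0], [0, 0, 0, -119, 0]]
  ]
}}

```text
time: 3.0
tcp_pos: [473.9, 44.4, 181.8]
tool_rot: [-180.0, -0.3, -168.0]
contact_force: [-0.0, -0.3, 0.7]
width: 0.0
grasp_force: 0.0
```

```bash
python3 - <<'E'
from h import *
a=cams.capture("top");b=cams.capture("side");print(bot.get_state())
def z(p,x,y,w,h,s):return cv2.resize(p["color"][y:y+h,x:x+w,::-1],None,fx=s,fy=s,interpolation=cv2.INTER_CUBIC)
cv2.imwrite("pics/z2.png",cv2.convertScaleAbs(np.hstack([z(a,138,110,130,120,3),z(b,230,100,130,120,3)]),alpha=1.4,beta=10))
E
```

```text
{'time': 3.1, 'joint_positions': array([ 2.97296194e+01, -1.60877938e+01, -2.41751117e+01,  6.20312064e-02,
       -8.18091890e+01, -1.07659987e+02]), 'qd': array([ 2.67720441e-01, -5.17917587e-01,  2.05488659e+00,  1.96707895e-01,
        5.13194362e-04, -1.20217925e-01]), 'joint_efforts': array([-1.23890536e-02, -1.88683051e+01,  3.23802495e+01,  6.42966628e+00,
        9.45567124e-03,  4.91429106e-03]), 'tcp_pos': array([475.87765132,  45.13906435, 186.57832397]), 'tool_rot': array([-1.79972875e+02,  1.17242381e-01, -1.67921558e+02]), 'contact_force': array([0.35682112, 0.24571272, 0.74208164]), 'moment': array([ 0.0022932 , -0.01299723,  0.02180391]), 'grasp_force': 0.0, 'width': -0.2622797592250892}
```

View pics/z2.png

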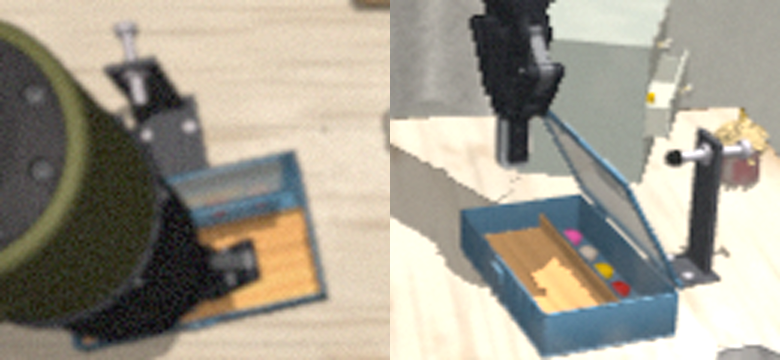

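The finger stands in front of the lid edge. The rubber tip shows at crop (667,157), which is side pixel (322,152). I use it to estimate the stop angle.

```bash
python3 - <<'E'
from h import *
s=cams.capture("side")
y=np.radians(12);ex=np.array([np.cos(y),np.sin(y)]);ey=np.array([-ex[1],ex[0]]);O=np.array([515.2,56.2])
for px in(321,322,323):
    P=at_z(s,(px,152.3),99)[:2]-O;bx,by=P@ex,P@ey
    print(bx,by,"angle",np.pi/2+np.arctan((bx-55-3.4)/62))
T=bot.get_state()["tcp_pos"][:2]-O;print(T@ex,T@ey)
E
```

```text
85.15818323732472 6.900376461322111 angle 1.978230101296675
87.35281133033435 6.224562766092536 angle 2.0076814346703236
89.5480737395991 5.548553739538363 angle 2.0363527388661242
-40.284802912573795 -2.350821184841722
```

Call:
{"fn": "carry_out", "kwargs": {
  "increments": [
    [[0, 9.8, 2, 0, 0], [0, 19.6, 4.2, 0, 0], [0, 29.3, 6.2, 0, 0], [0, 36.2, 7.7, 0, 0], [0, 43, 9.1, 0, 0], [0, 49, 10.4, 0, 0], [0, 53.8, 11.4, 0, 0], [0, 58.7, 12.5, 0, 0]]
  ]
}}

```text
time: 3.95
tcp_pos: [534.7, 58.7, 184.8]
tool_rot: [180.0, -0.0, -167.9]
contact_force: [-3.8, -0.6, 2.7]
width: -0.0
grasp_force: 1.6
```

Call:
{"fn": "carry_out", "kwargs": {
  "increments": [
    [[0, 2.9, 0.6, 0, 0], [0, 5.9, 1.2, 0, 0], [0, 8.8, 1.9, 0, 0], [0, 11.7, 2.5, 0, 0], [0, 14.7, 3.1, 0, 0], [0, 17.6, 3.7, 0, 0], [0, 20.5, 4.4, 0, 0], [0, 23.5, 5, 0, 0]]
  ]
}}

```text
time: 4.75
tcp_pos: [558.0, 63.7, 184.8]
tool_rot: [180.0, -0.0, -167.9]
contact_force: [-2.1, -1.2, 1.7]
width: -0.1
grasp_force: 1.2
```

Call:
{"fn": "carry_out", "kwargs": {
  "increments": [
    [[0, 1.5, 0.3, 0, 0], [0, 2.9, 0.6, 0, 0], [0, 4.4, 0.9, 0, 0], [0, 5.9, 1.2, 0, 0], [0, 7.3, 1.6, 0, 0], [0, 8.8, 1.9, 0, 0], [0, 10.3, 2.2, 0, 0], [0, 11.7, 2.5, 0, 0]]
  ]
}}

```text
time: 5.55
tcp_pos: [569.4, 66.1, 184.4]
tool_rot: [180.0, -0.1, -167.9]
contact_force: [-2.9, -1.3, -0.5]
width: -0.2
grasp_force: 1.6
```

Call:
{"fn": "carry_out", "kwargs": {
  "increments": [
    [[0, 1, 0.2, 0, 0], [0, 2, 0.4, 0, 0], [0, 2.9, 0.6, 0, 0], [0, 3.9, 0.8, 0, 0], [0, 4.9, 1, 0, 0], [0, 5.9, 1.2, 0, 0], [0, 6.8, 1.5, 0, 0], [0, 7.8, 1.7, 0, 0]]
  ]
}}

```text
time: 6.35
tcp_pos: [577.3, 67.8, 184.9]
tool_rot: [180.0, 0.0, -167.9]
contact_force: [-2.9, -0.1, -2.7]
width: 0.2
grasp_force: 1.5
```

```bash
python3 - <<'E'
from h import *
b=cams.capture("side");s=bot.get_state();print(s["tcp_pos"],s["contact_force"])
cv2.imwrite("pics/z3.png",cv2.convertScaleAbs(cv2.resize(b["color"][110:200,260:360,::-1],None,fx=6,fy=6,interpolation=cv2.INTER_CUBIC),alpha=1.3,beta=10))
E
```

```text
[577.45950868  67.79358037 184.91141482] [-2.67409568 -1.1844458  -1.49198232]
```

View pics/z3.png

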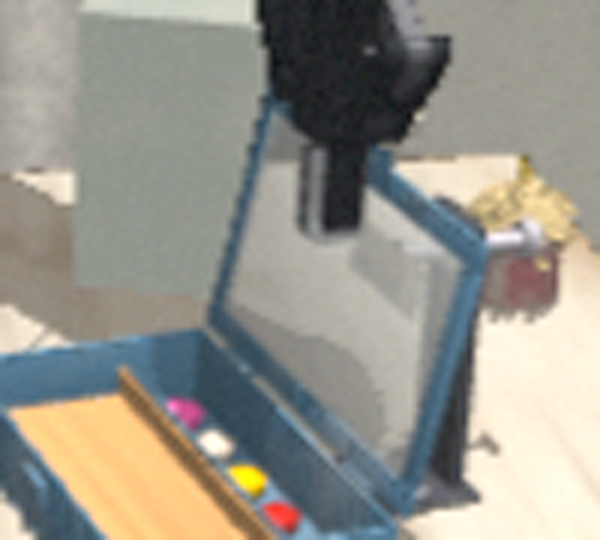

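The lid leans back past upright and is not on the stop yet. The force is still at friction level, so I continue slowly.

Call:
{"fn": "carry_out", "kwargs": {
  "increments": [
    [[0, 0.7, 0.15, 0, 0], [0, 1.4, 0.3, 0, 0], [0, 2.1, 0.45, 0, 0], [0, 2.8, 0.6, 0, 0], [0, 3.4, 0.7, 0, 0], [0, 4, 0.85, 0, 0]]
  ]
}}

```text
time: 7.0
tcp_pos: [581.3, 68.6, 184.9]
tool_rot: [180.0, 0.0, -167.9]
contact_force: [-4.9, -1.1, -2.0]
width: 0.1
grasp_force: 1.4
```

Call:
{"fn": "carry_out", "kwargs": {
  "increments": [
    [[0, 0.5, 0.1, 0, 0], [0, 1, 0.2, 0, 0], [0, 1.5, 0.3, 0, 0], [0, 2, 0.4, 0, 0]]
  ]
}}

```text
time: 7.4
tcp_pos: [583.3, 69.1, 184.9]
tool_rot: [180.0, 0.0, -167.9]
contact_force: [-3.2, -1.4, -2.1]
width: -0.3
grasp_force: 1.4
```

Call:
{"fn": "carry_out", "kwargs": {
  "increments": [
    [[0, 0.5, 0.1, 0, 0], [0, 1, 0.2, 0, 0], [0, 1.5, 0.3, 0, 0], [0, 2, 0.4, 0, 0]]
  ]
}}

```text
time: 7.8
tcp_pos: [585.3, 69.4, 184.9]
tool_rot: [180.0, 0.0, -167.9]
contact_force: [-3.5, -1.3, -1.9]
width: 0.3
grasp_force: 1.4
```

Call:
{"fn": "carry_out", "kwargs": {
  "increments": [
    [[0, 0.5, 0.1, 0, 0], [0, 1, 0.2, 0, 0], [0, 1.5, 0.3, 0, 0]]
  ]
}}

```text
time: 8.1
tcp_pos: [586.8, 69.8, 184.9]
tool_rot: [180.0, 0.0, -167.9]
contact_force: [-2.9, 1.0, 0.1]
width: -0.2
grasp_force: 1.4
```

Call:
{"fn": "carry_out", "kwargs": {
  "increments": [
    [[0, 0.5, 0.1, 0, 0], [0, 1, 0.2, 0, 0], [0, 1.5, 0.3, 0, 0]]
  ]
}}

```text
time: 8.4
tcp_pos: [588.3, 70.0, 184.9]
tool_rot: [180.0, 0.0, -167.9]
contact_force: [-3.6, -0.6, -0.5]
width: -0.0
grasp_force: 1.4
```

Call:
{"fn": "carry_out", "kwargs": {
  "increments": [
    [[0, 0.4, 0.1, 0, 0], [0, 0.8, 0.2, 0, 0], [0, 1.2, 0.3, 0, 0]]
  ]
}}

```text
time: 8.7
tcp_pos: [589.2, 70.2, 184.7]
tool_rot: [180.0, -0.1, -167.9]
contact_force: [-5.7, -1.4, -0.9]
width: 0.2
grasp_force: 2.5
```

The force is starting to rise. I hold and read it, averaging over several samples.

```bash
python3 - <<'E'
from h import *
F=[]
for i in range(4):
    cams.capture("side");s=bot.get_state();F.append(np.r_[s["contact_force"],s["grasp_force"],s["tcp_pos"]])
print(np.round(np.mean(F,0),2))
E
```

```text
[-4.7100e+00 -8.1000e-01 -3.2000e-01  2.2200e+00  5.8923e+02  7.0230e+01
  1.8476e+02]
```

Call:
{"fn": "carry_out", "kwargs": {
  "increments": [
    [[0, 0.2, 0, 0, 0], [0, 0.4, 0.1, 0, 0], [0, 0.4, 0.1, 0, 0]]
  ]
}}

```text
time: 9.2
tcp_pos: [589.4, 70.3, 184.7]
tool_rot: [-180.0, -0.1, -167.9]
contact_force: [-5.9, -0.4, -0.8]
width: -0.2
grasp_force: 2.9
```

```bash
python3 - <<'E'
from h import *
F=[]
for i in range(4):
    cams.capture("side");s=bot.get_state();F.append(np.r_[s["contact_force"],s["grasp_force"],s["tcp_pos"]])
print(np.round(np.mean(F,0),2))
E
```

```text
[ -6.    -1.07  -0.63   2.89 589.4   70.26 184.72]
```

Call:
{"fn": "carry_out", "kwargs": {
  "increments": [
    [[0, 0.2, 0, 0, 0], [0, 0.4, 0.1, 0, 0], [0, 0.6, 0.1, 0, 0], [0, 0.6, 0.1, 0, 0], [0, 0.6, 0.1, 0, 0]]
  ]
}}

```text
time: 9.9
tcp_pos: [589.6, 70.3, 184.7]
tool_rot: [-180.0, -0.2, -167.9]
contact_force: [-7.7, -1.2, -0.1]
width: 0.0
grasp_force: 3.9
```

```bash
python3 - <<'E'
from h import *
F=[]
for i in range(4):
    cams.capture("side");s=bot.get_state();F.append(np.r_[s["contact_force"],s["grasp_force"],s["tcp_pos"]])
print(np.round(np.mean(F,0),2))
E
```

```text
[ -8.58  -1.36   0.85   3.92 589.65  70.29 184.65]
```

The push is about 8.7 N, which puts about 6 N on the rubber. Now I release slowly and retract.

Call:
{"fn": "carry_out", "kwargs": {
  "increments": [
    [[0, -0.5, -0.1, 0, 0], [0, -1, -0.2, 0, 0], [0, -2, -0.4, 0, 0], [0, -6, -1.2, 0, 0], [0, -30, -6, 0, 0], [0, -60, -12, 0, 0], [0, -60, -12, 45, 0], [0, -60, -12, 90, 0]]
  ]
}}

```text
time: 10.9
tcp_pos: [529.1, 57.9, 274.5]
tool_rot: [-179.9, -0.1, -167.8]
contact_force: [0.8, 0.3, 1.9]
width: -0.2
grasp_force: 0.0
```

Call:
{"fn": "carry_out", "kwargs": {
  "increments": [
    [[60, -30, -50, 0, 0], [60, -60, -90, 0, 0], [60, -60, -140, 0, 0], [60, -60, -190, 0, 0], [60, -60, -190, 0, 0]]
  ]
}}

```text
time: 11.4
tcp_pos: [469.9, -135.4, 276.1]
tool_rot: [-179.9, 0.2, -168.1]
contact_force: [-0.1, 0.2, 0.2]
width: 60.0
grasp_force: 0.0
```

```bash
python3 - <<'E'
from h import *
np.set_printoptions(precision=1,suppress=True)
a=cams.capture("top");b=cams.capture("side");print(bot.get_state()["tcp_pos"])
def z(p,x,y,w,h,s):return cv2.resize(p["color"][y:y+h,x:x+w,::-1],None,fx=s,fy=s,interpolation=cv2.INTER_CUBIC)
o=np.zeros((600,800,3),np.uint8)
o[:300,:360]=z(a,300,137,36,30,10);o[:300,370:730]=z(b,340,241,36,30,10)
o[305:595,:390]=cv2.resize(b["color"][110:220,240:370,::-1],(390,290));o[305:595,400:790]=cv2.resize(a["color"][110:230,138:268,::-1],(390,290))
cv2.imwrite("pics/z4.png",cv2.convertScaleAbs(o,alpha=1.3,beta=0))
# mid cutter silhouette in both
for p in(a,b):
    for d in cams.silhouettes(p,"cutter_mid"): print(np.array(d["centre"])*[560,420],d["score"],d["pixels"].sum())
E
```

```text
[ 470.5 -132.8  275.5]
[353.3 226.6] 0.95 651
[354.4 255.2] 0.77 439
```

View pics/z4.png

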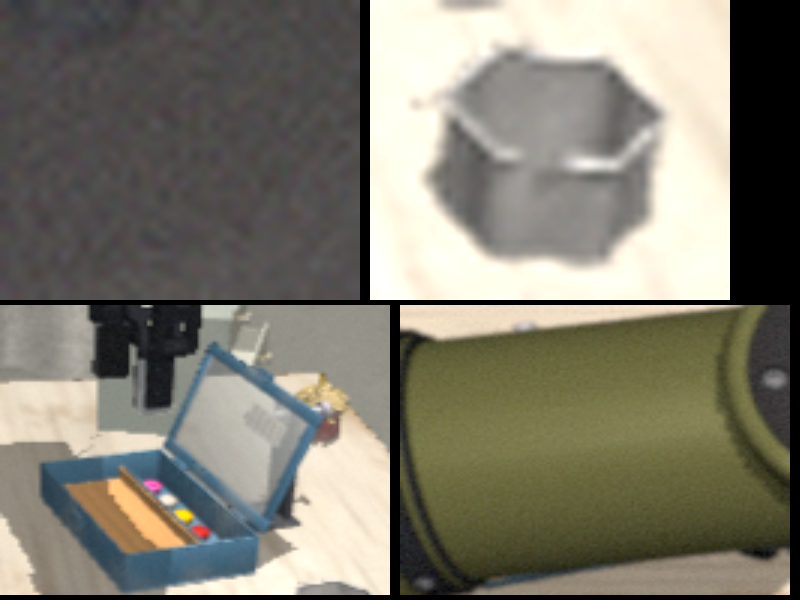

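The lid rests back on the stop. Rim corners in the side view are at about (348,251.5), (353,246), (363.8,247), (369,252.2), (364,257.3) and (353.5,257).

```bash
python3 - <<'E'
from h import *
np.set_printoptions(precision=1,suppress=True)
s=cams.capture("side")
P=np.array([at_z(s,q,23) for q in[(348,251.5),(353,246),(363.8,247),(369,252.2),(364,257.3),(353.5,257)]])
c=P.mean(0);d=P-c;a=np.arctan2(d[:,1],d[:,0]);print(c,np.degrees(a),np.hypot(d[:,0],d[:,1]))
print("phase mod60",np.degrees(np.angle(np.exp(6j*a).mean()))/6)
E
```

```text
[ 604.2 -211.    23. ] [ 170.8  103.3   44.2  -10.7  -76.  -133. ] [19.4 20.3 20.3 19.2 18.9 20.8]
phase mod60 -13.58577833656385
```

Call:
{"fn": "carry_out", "kwargs": {
  "increments": [
    [[60, 132.5, -76.7, 0, -0.445], [60, 132.5, -76.7, 0, -0.445], [60, 132.5, -76.7, 0, -0.445], [60, 132.5, -76.7, 0, -0.445], [60, 132.5, -76.7, -50, -0.445], [60, 132.5, -76.7, -100, -0.445], [60, 132.5, -76.7, -100, -0.445]]
  ]
}}

```text
time: 12.35
tcp_pos: [600.0, -205.4, 166.0]
tool_rot: [180.0, -0.8, 166.8]
contact_force: [-0.8, 1.6, -1.3]
width: 59.9
grasp_force: 0.0
```

```bash
python3 - <<'E'
from h import *
a=cams.capture("side");s=bot.get_state();print(s["tcp_pos"],s["tool_rot"],s["width"])
E
```

```text
[ 601.6908652  -206.52421763  171.73463233] [-179.94559677   -0.40498808  166.76762234] 59.90864236155542
```

Call:
{"fn": "carry_out", "kwargs": {
  "increments": [
    [[60, 0, 0, 0, 0], [60, 0, 0, -30, 0], [60, 0, 0, -55, 0], [60, 0, 0, -75, 0], [60, 0, 0, -85, 0], [60, 0, 0, -85, 0], [60, 0, 0, -85, 0]]
  ]
}}

```text
time: 13.1
tcp_pos: [604.2, -208.2, 92.7]
tool_rot: [-180.0, 0.2, 166.7]
contact_force: [1.1, -0.4, 0.3]
width: 59.9
grasp_force: 0.0
```

```bash
python3 - <<'E'
from h import *
b=cams.capture("side");s=bot.get_state();print(s["tcp_pos"],s["tool_rot"],s["width"],s["contact_force"])
cv2.imwrite("pics/z5.png",cv2.resize(b["color"][190:280,310:410,::-1],None,fx=6,fy=6,interpolation=cv2.INTER_CUBIC))
E
```

```text
[ 604.19620744 -208.30636152   92.64549673] [179.99834163   0.21821851 166.66769011] 59.99828570338823 [ 0.51960093 -0.37432599  1.36090205]
```

View pics/z5.png

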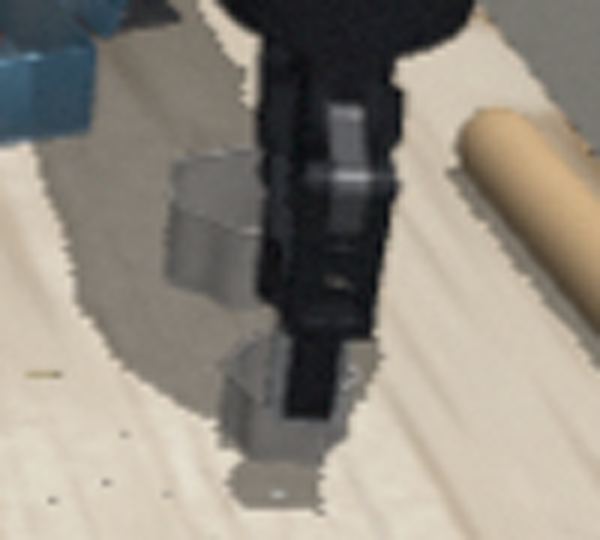

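The fingers straddle the mid cutter, centred after allowing for parallax. I descend and grip.

Call:
{"fn": "carry_out", "kwargs": {
  "increments": [
    [[60, 0, -1, -8, 0], [60, 0, -1, -16.5, 0], [60, 0, -1, -16.5, 0], [30, 0, -1, -16.5, 0], [30, 0, -1, -16.5, 0], [30, 0, -1, -16.5, 0], [30, 0, -1, -16.5, 0], [30, 0, -1, -16.5, 0]]
  ],
  "force": 25
}}

```text
time: 13.95
tcp_pos: [603.0, -209.2, 73.5]
tool_rot: [180.0, 0.0, 166.6]
contact_force: [0.4, 0.1, 0.5]
width: 34.9
grasp_force: 25.7
```

Call:
{"fn": "carry_out", "kwargs": {
  "increments": [
    [[30, 0, 0, 0, 0], [30, 0, 0, 25, 0], [30, 0, 0, 70, 0], [30, 0, 0, 100, 0], [30, 0, 0, 100, 0]]
  ]
}}

```text
time: 14.45
tcp_pos: [605.0, -209.8, 179.9]
tool_rot: [-180.0, 0.6, 166.7]
contact_force: [0.8, -0.2, -0.2]
width: 35.3
grasp_force: 25.6
```

```bash
python3 - <<'E'
from h import *
b=cams.capture("side");s=bot.get_state();print(s["tcp_pos"],s["tool_rot"],s["width"],s["contact_force"],s["grasp_force"])
cv2.imwrite("pics/z6.png",cv2.resize(b["color"][100:280,250:410,::-1],None,fx=3.3,fy=3.3,interpolation=cv2.INTER_CUBIC))
E
```

```text
[ 604.02996085 -209.34320567  176.5713912 ] [179.95893303   0.30662494 166.643122  ] 35.26098556841845 [-0.01325234  0.46273023 -0.39051101] 25.56645203847438
```

View pics/z6.png

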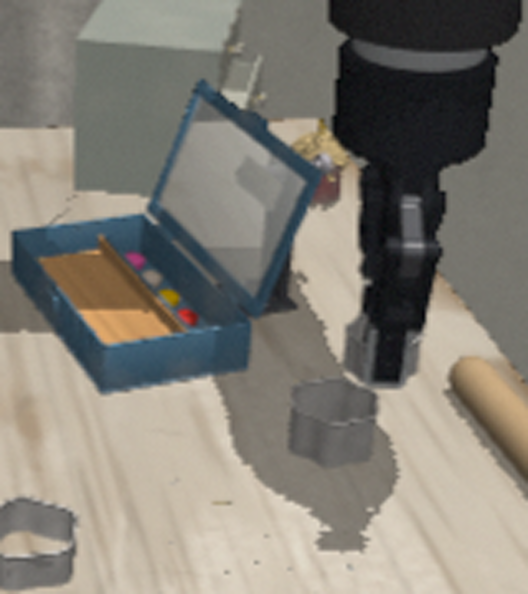

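The cutter is held level. I carry it to above the front compartment.

Call:
{"fn": "carry_out", "kwargs": {
  "increments": [
    [[30, -40, 30, 0, 0.1], [30, -80, 60, 0, 0.2], [30, -100, 100, 0, 0.3], [30, -100, 145, 0, 0.44], [30, -100, 190, 0, 0.44], [30, -100, 230, 0, 0.44], [30, -100, 242.5, 0, 0.44], [30, -100, 242.5, 0, 0.44]]
  ]
}}

```text
time: 15.3
tcp_pos: [502.5, 34.8, 172.3]
tool_rot: [180.0, -0.1, -168.0]
contact_force: [-0.0, 0.0, 0.1]
width: 34.9
grasp_force: 25.6
```

Call:
{"fn": "carry_out", "kwargs": {
  "increments": [
    [[30, 0, 0, 0, 0], [30, 0, 0, -20, 0], [30, 0, 0, -45, 0], [30, 0, 0, -60, 0], [30, 0, 0, -60, 0], [30, 0, 0, -60, 0]]
  ]
}}

```text
time: 15.9
tcp_pos: [503.2, 32.6, 113.9]
tool_rot: [-180.0, -0.0, -168.2]
contact_force: [0.9, -0.5, -0.0]
width: 34.8
grasp_force: 25.6
```

```bash
python3 - <<'E'
from h import *
b=cams.capture("side");s=bot.get_state();print(s["tcp_pos"],s["tool_rot"],s["width"],s["contact_force"],s["grasp_force"])
cv2.imwrite("pics/z7.png",cv2.resize(b["color"][100:230,240:380,::-1],None,fx=4,fy=4,interpolation=cv2.INTER_CUBIC))
E
```

```text
[503.59414942  32.94765238 114.5479996 ] [-1.79980788e+02  8.10188313e-02 -1.68179726e+02] 34.67633571484695 [-0.14567897  0.18143378  0.40482188] 25.56033392669633
```

View pics/z7.png

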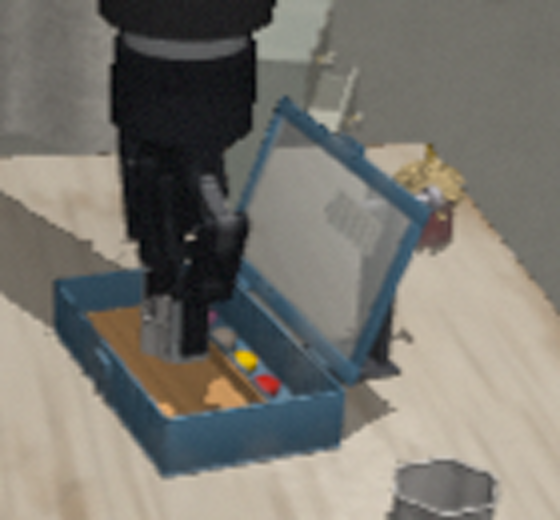

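The cutter is over the tray, clear of the rib. I lower it.

Call:
{"fn": "carry_out", "kwargs": {
  "increments": [
    [[30, 0, 0, -10, 0], [30, 0, 0, -18, 0], [30, 0, 0, -23, 0], [30, 0, 0, -26, 0], [30, 0, 0, -28, 0], [30, 0, 0, -28, 0]]
  ]
}}

```text
time: 16.55
tcp_pos: [503.1, 33.4, 85.6]
tool_rot: [180.0, 0.0, -168.1]
contact_force: [-0.1, -0.7, -1.2]
width: 35.1
grasp_force: 25.6
```

Call:
{"fn": "carry_out", "kwargs": {
  "increments": [
    [[30, 0, 0, -0.7, 0], [30, 0, 0, -1.4, 0], [30, 0, 0, -1.4, 0]]
  ]
}}

```text
time: 16.85
tcp_pos: [503.2, 33.4, 85.5]
tool_rot: [-180.0, 0.0, -168.1]
contact_force: [-6.8, 0.4, 9.0]
width: 34.8
grasp_force: 26.6
```

Contact with the floor. I back off 1 mm, release and rise.

Call:
{"fn": "carry_out", "kwargs": {
  "increments": [
    [[30, 0, 0, 1.2, 0], [40, 0, 0, 1.2, 0], [56, 0, 0, 1.2, 0], [56, 0, 0, 1.2, 0], [56, 0, 0, 1.2, 0]]
  ]
}}

```text
time: 17.35
tcp_pos: [502.9, 33.3, 85.0]
tool_rot: [180.0, -0.0, -168.2]
contact_force: [-0.3, 1.0, -0.1]
width: 56.1
grasp_force: 0.0
```

Call:
{"fn": "carry_out", "kwargs": {
  "increments": [
    [[56, 0, 0, 10, 0], [56, 0, 0, 35, 0], [56, 0, 0, 80, 0], [56, 0, 0, 130, 0], [56, 0, -50, 160, 0], [56, 0, -100, 160, 0], [56, 0, -150, 160, 0], [56, 0, -200, 160, 0]]
  ]
}}

```text
time: 18.15
tcp_pos: [502.8, -161.1, 246.7]
tool_rot: [-180.0, 0.1, -168.1]
contact_force: [1.1, 0.4, -0.6]
width: 56.1
grasp_force: 0.0
```

```bash
python3 - <<'E'
from h import *
a=cams.capture("top");b=cams.capture("side");s=bot.get_state();print(s["time"],s["tcp_pos"],s["contact_force"])
z=lambda p,x,y:cv2.resize(p["color"][y:y+130,x:x+130,::-1],None,fx=3,fy=3,interpolation=cv2.INTER_CUBIC)
cv2.imwrite("pics/z8.png",np.hstack([z(b,240,100),z(a,138,110)]))
E
```

```text
18.25 [ 502.09854368 -164.25215978  245.9062029 ] [-0.32060612  0.75685228  0.2013426 ]
```

View pics/z8.png

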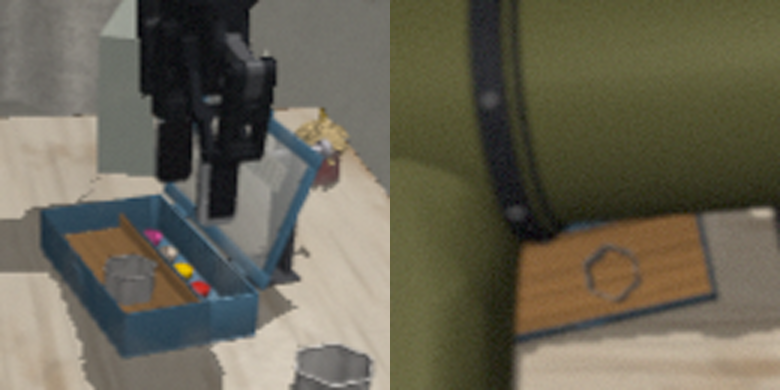

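The cutter stands flat in the tray at crop (612,272), the lid is still back on its stop, and the arm is clear.

```bash
python3 -c "
from h import *
for i in range(4): cams.capture('top')
print(bot.get_state()['qd'].round(2)); print(job_done())"
```

```text
[ 1.13 -0.34 -0.27 -0.08  0.09  0.11]
the job is handed in; nothing more can be done
None
```

I pressed the lid back to its rubber stop with about 6 N (estimated from the push force) and left it leaning there, set the middle-sized cutter flat in the wooden tray, and handed the job in at about 18 s; no verdict was reported.

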